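# Set the pour-over dripper over the jug

## Task

On the pour-over stand, loosen the clamp knob, slide the dripper carriage along its rail until the dripper is centred over the steel vessel that has a handle (the jug), and then tighten the clamp knob fully again. Leave the three vessels standing where they are.

Things in the scene. Friction and masses are not known exactly. Their poses are not given: they have to be found in the camera images.
- stand: pour-over stand, fixed: wooden board 240 x 560 x 15 mm, two posts and a level steel rail along the stand's y axis (30 mm wide, 500 long, top 135 mm above the table). Posts are 22 mm thick, at y = -239 and +239 mm, no higher than the rail. Origin on the table below the rail's middle; x points away from the robot (within 10 degrees) to the side of dripper and vessels, y to the robot's left, z up
- carriage (a joint): carriage's place on the rail, m: 0 = stand's -y end (robot's right), grows to 0.345 towards +y (robot's left); it is at y = -0.17 + value in the stand's frame. Starts between 0 and 0.06. Clamp loose: slides with about 4 N plus 8 N per m/s and stays where it is left. Clamp tight: holds against 20 N
- block_top (a point): middle of the top face of the carriage's aluminium block, over the rail's centre line, 165 mm above the table. The block is 60 mm across the rail, 70 mm along it, from 100 to 165 mm above the table; its two end faces (35 mm either way along the rail) can be pushed. A fork on its stand +x side carries the dripper
- outlet (a point): middle of the outlet at the foot of the white dripper cone, 122 mm above the table and 110 mm from the rail's centre line on the stand's +x side; it rides with the carriage. The cone is 110 mm wide at its rim, 192 mm above the table
- knob (a joint): angle of the clamp knob, rad: 0 = fully tight (stop), arm along the rail to stand +y; 1.5 = fully loose (stop), arm square to the rail towards the robot (stand -x). Loosens counter-clockwise seen from above. Clamp bites below about 0.6; starts between 0 and 0.08. Turns with about 0.08 N m, 0.15 N m for the last bit of tightening; stays where it is left
- knob_axis (a point): on the knob's turning axis, half-way up its arm, 194 mm above the table, straight above block_top. Black plastic knob: round hub of 46 mm diameter (176 to 206 mm above the table) with one long arm, 16 mm wide, 22 mm high (183 to 205 mm above the table), ending 93 mm from the axis
- knob_tip (a point): on the knob's arm near its end, 85 mm from the axis, half-way up the arm, 194 mm above the table; it turns with the knob
- jug_rim (a point): middle of the mouth of the jug: straight-sided steel vessel with a handle, 72 mm diameter, 92 mm high, standing loose on the stand's board with its mouth 107 mm above the table, in line with the dripper's path, handle away from the rail
- tumbler: steel tumbler without handle, narrower at the foot, 72 mm mouth, 92 mm high, loose on the board; origin under its middle. Not to be used
- bowl: steel bowl, 76 mm wide and 50 mm high, loose on the board; origin under its middle. Not to be used
Things that resemble listed ones, but are neither listed nor needed, are in the scene too. What is shaped like the part that bears jug_rim but purple is not meant.

How it is judged:
On the way, in this order (a step that is already met when the one before it is completed fails the run):
1. the clamp knob is loosened (turned by more than 0.5 rad from tight) (value of joint knob above 0.5 rad), for 0.2 s.
2. the dripper's outlet is over the middle of the jug's mouth, within 12 mm (horizontal distance between outlet and jug_rim below 0.012 m), for 0.2 s.
At the end, for the whole second after the job is handed in: the clamp knob is tight again (within 0.2 rad of its tight stop), the dripper's outlet is within 12 mm (horizontally) of the middle of the jug's mouth, and the carriage is at rest (value of joint knob below 0.2 rad and horizontal distance between outlet and jug_rim below 0.012 m and velocity of joint carriage between -0.005 and 0.005 m/s); the robot touches nothing.
It fails at once if the jug is moved by more than 20 mm or knocked over (distance of jug_rim from where it was at the start of the episode above 0.02 m).
It fails at once if the tumbler is moved by more than 20 mm (distance of tumbler from where it was at the start of the episode above 0.02 m).
It fails at once if the bowl is moved by more than 20 mm (distance of bowl from where it was at the start of the episode above 0.02 m).
It also fails if it takes over 54 s, if anything falls off the work surface, if the arm or the gripper's body presses on something with over 40 N, if the wrist force passes 120 N, or if a joint passes its speed limit or range.

## Robot

A 7-joint arm with a two-finger parallel gripper is mounted at the origin on the work surface. World frame = base frame: x ahead of the robot, y to its left, z up, the work surface at z = 0. Lengths are in m, angles in rad, forces in N, time in s.
With the tool pointing down it reaches from about 0.425 to 0.925 m from the base axis. Payload 6.8 kg.
Tool frame: the origin (TCP) lies at the very end of the fingers, on their centre line; the grasp point (between the pads) lies 19 mm behind it; z points along the fingers, y is the line along which they close (so a half turn about z gives the same grasp; the last joint's range is limited). The gripper opens to 85 mm and grips with 20 to 120 N. Pads are 22 mm wide; open, the fingers measure 114 mm over their backs; the gripper's body (76 mm by 85 mm) begins 54 mm behind the grasp point. The pads swing forward as they close: fully open they stand 13 mm farther back than shut.
Start: joints at [-1.322, 0.477, 0.022, 1.555, -0.011, 1.109, -0.083], TCP at [0.236, 0.633, 0.231] pointing down, gripper open.
Joint ranges: [-2.96, 2.96], [-0.34, 2.1], [-1.41, 1.46], [0.24, 2.44], [-1.37, 4.51], [0.17, 1.92], [-2.96, 2.96]. Speed limits (rad/s): [2.39, 2.39, 3.14, 3.14, 3.14, 3.14, 3.14].

## Interface

Orientations are given as a unit quaternion [w, x, y, z].
In Python, from station import sensors, optics, order gives the robot as it stands.
- The arm moves only by the shell command python3 -m crank 'ROWS' [FORCE]. ROWS is a JSON object of lists of equal length, an entry for each row: "jaw": the gripper command: -1 is shut, 1 is fully open, values between are in proportion; "xyz": the shift along the tool's x, y, z in m, a list of three; "roll": the turn about the tool's z in rad. In form: {"jaw": [jaw, ...], "xyz": [[x, y, z], ...], "roll": [roll, ...]}. A call has 1 to 5 rows; each row is the pose to reach, as a shift and turn from the pose commanded when the call began, along the tool's axes at that moment; what a row does not reach only later rows make up. A row lasts 1/12 s, in which the tool goes at most 41.7 mm and 7.16 degrees, less where a joint would pass 70% of its speed; a pose out of reach is approached as far as the arm can. A call with a gripper value outside its range is refused whole. The fingers move at their own pace and stop on an object; FORCE is the grip in N (left out, the last holds). Time passes only in rows, so rows that repeat a pose let the fingers close. It gives the time, the measured TCP pose, the force, the opening and the grip force at its end, in the units of the state.
- sensors.observe(): the state, without advancing time (a new reading comes with each control period).
- optics.capture(name): name is "scene" or "top" or "wrist"; returns a dict with "pixels" (400x640x3 uint8, red, green, blue), "camera_matrix" (3x3 intrinsics, pixels), "extrinsics" (4x4, takes a point from camera to world coordinates). Camera axes: x right, y up, looking along -z (the intrinsics and any distortion apply to the point x, -y, -z); pixel columns grow to the right and rows downward; lengths in m; the calibration is good to about 2 mm. A picture is of the moment at which its call begins. There is no depth.
- order.hand_in(): hands the job in; it is judged then, once.
The state is a dict: "time_s": time; "joint_pos": joint angles; "dq": joint speeds; "effort": joint torques, N m; "eef_pos": TCP position; "orientation": TCP orientation; "ft_force": force on the tool from outside, world axes, zero at the start; "torque": the same for the moment, N m; "width": finger opening in m; "grasp_force": force on a finger pad.
Only numpy, scipy, OpenCV 4.12 (cv2) and the standard library are available. Lean on these libraries where they do the work, as an engineer would, in place of code of your own. Each camera call takes 0.05 s, during which the arm holds its last target. There are 200 camera calls.

## Working session

There is one attempt and no reset: what is moved stays moved. The work goes in short steps, Python scripts to look and compute and a shell command to move; the robot and the scene stay as the last step left them, time stands still between calls to the robot, and variables do not carry over. Pictures are saved under pics/ and viewed, at most 10 in all, crops included, and the job is handed in when it is done.

```bash
mkdir -p pics
cat > h.py <<'E'
import cv2,numpy as np
from station import sensors,optics,order
def cap(n,f):
    c=optics.capture(n); np.savez('pics/'+f+'.npz',**{k:np.array(v) for k,v in c.items() if k in('pixels','camera_matrix','extrinsics')})
    cv2.imwrite('pics/'+f+'.png',np.array(c['pixels'])[:,:,::-1]); return c
def ray(c,u,v,z):
    K=np.array(c['camera_matrix']);T=np.array(c['extrinsics'])
    d=np.linalg.inv(K)@[u,v,1]; d=T[:3,:3]@[d[0],-d[1],-d[2]]; o=T[:3,3]
    return o+d*(z-o[2])/d[2]
def proj(c,p):
    K=np.array(c['camera_matrix']);T=np.array(c['extrinsics'])
    q=T[:3,:3].T@(np.array(p)-T[:3,3]); q=K@[q[0],-q[1],-q[2]]; return q[:2]/q[2]
E
python3 - <<'E'
from h import *
s=sensors.observe();print(s)
for n in('top','scene'):
    c=cap(n,n+'0');print(n,[k for k in c],np.round(c['camera_matrix'],1).tolist(),np.round(c['extrinsics'],3).tolist())
E
```

```text
{'time_s': 0.0, 'joint_pos': array([-1.32207969,  0.47779039,  0.02232816,  1.55645186, -0.01151032,
        1.10932337, -0.08313326]), 'dq': array([ 0.00169018, -0.00016724, -0.0004458 , -0.00119442,  0.00123129,
       -0.00076609,  0.00088777]), 'effort': array([ 1.19599019e-03, -5.96461558e+01,  1.60876472e+00, -2.81191528e+01,
        1.25004954e-02,  9.79997450e-03, -1.42532480e-05]), 'eef_pos': array([0.23556808, 0.63191924, 0.23033184]), 'orientation': array([-1.02973272e-04,  1.77466249e-01,  9.84126455e-01, -9.16788474e-04]), 'ft_force': array([ 0.25735681, -0.01566127, -0.05701163]), 'torque': array([-0.0013318 ,  0.04625308, -0.00636697]), 'grasp_force': 0.0, 'width': 0.08522204451379342}
top ['pixels', 'camera_matrix', 'extrinsics'] [[415.2, 0.0, 326.0], [0.0, 415.2, 206.0], [0.0, 0.0, 1.0]] [[-0.006, 0.998, -0.07, 0.56], [-1.0, -0.005, 0.011, 0.076], [0.011, 0.07, 0.997, 0.916], [0.0, 0.0, 0.0, 1.0]]
scene ['pixels', 'camera_matrix', 'extrinsics'] [[455.8, 0.0, 324.6], [0.0, 455.8, 207.9], [0.0, 0.0, 1.0]] [[0.032, -0.851, 0.523, 1.144], [0.999, 0.033, -0.009, 0.058], [-0.009, 0.523, 0.852, 0.974], [0.0, 0.0, 0.0, 1.0]]
```

View pics/top0.png

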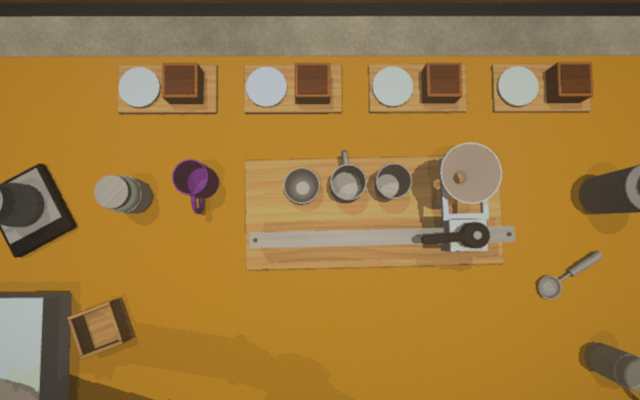

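View pics/scene0.png

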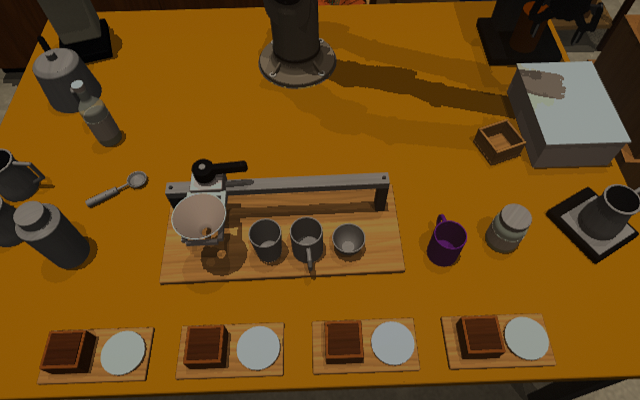

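The top view shows three vessels on the board: the bowl at (301,186), the jug with a handle at (347,183) and the tumbler at (393,182). Other jug-like things are the purple mug at (195,180), off the board, and the grey jugs at the table's edges. The jug is my choice. The knob hub is at (475,235), with its arm pointing left in the picture (+y). I'll check this in a close crop.

Run:
```python
import cv2
a=cv2.imread('pics/top0.png')[140:280,240:520]
b=cv2.imread('pics/scene0.png')[150:290,155:415]
cv2.imwrite('pics/ca.png',cv2.resize(a,None,fx=2.857,fy=2.857,interpolation=cv2.INTER_CUBIC))
cv2.imwrite('pics/cb.png',cv2.resize(b,None,fx=3,fy=3,interpolation=cv2.INTER_CUBIC))
```

```text
(no output)
```

View pics/ca.png

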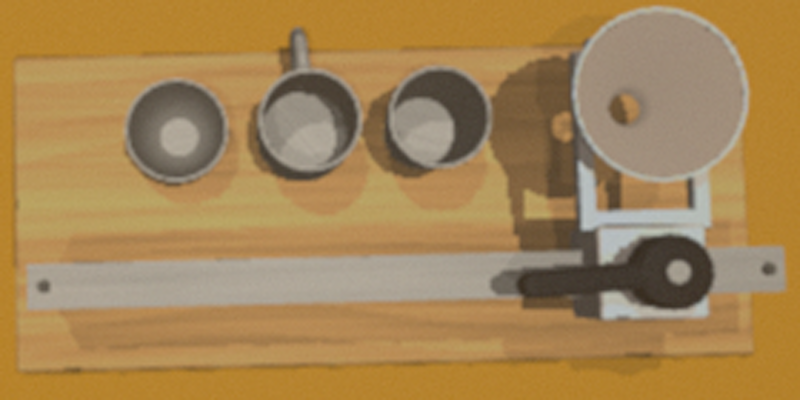

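View pics/cb.png

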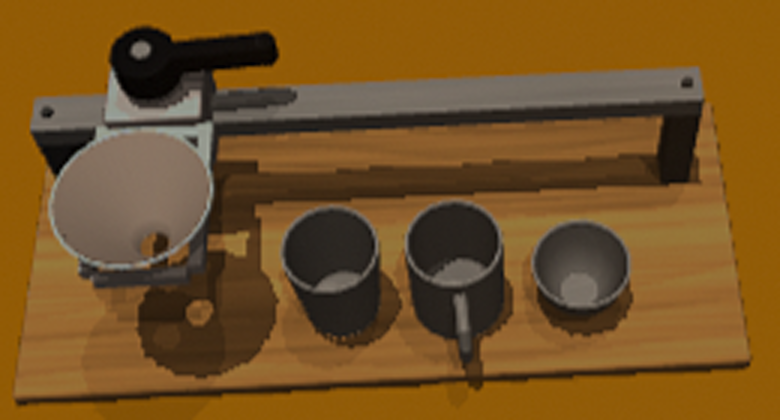

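```bash
cat >> h.py <<'E'
def load(f):
    return dict(np.load('pics/'+f+'.npz'))
E
python3 - <<'E'
from h import *
t,s=load('top0'),load('scene0')
A=lambda u,v:(240+u/2.857,140+v/2.857)
B=lambda u,v:(155+u/3,150+v/3)
for n,a,b,z in [('jug',(309,120),(455,246),.107),('scrL',(43,286),(687,83),.135),('scrR',(768,269),(47,112),.135),('rim',(661,94),(132,200),.192),('hub',(679,271),(140,49),.206),('tip',(522,285),(274,48),.200),('tumb',(440,117),(331,250),.107),('bowl',(177,131),(581,265),.065)]:
    print(n,np.round(ray(t,*A(*a),z),4),np.round(ray(s,*B(*b),z),4))
E
```

```text
jug [0.6637 0.023  0.107 ] [0.671  0.0259 0.107 ]
scrL [0.5515 0.2004 0.135 ] [0.5538 0.2025 0.135 ]
scrR [ 0.5596 -0.2774  0.135 ] [ 0.5615 -0.2751  0.135 ]
rim [ 0.6679 -0.1893  0.192 ] [ 0.6745 -0.1855  0.192 ]
hub [ 0.5588 -0.1917  0.206 ] [ 0.5597 -0.1893  0.206 ]
tip [ 0.5509 -0.0985  0.2   ] [ 0.558  -0.0965  0.2   ]
tumb [ 0.6654 -0.0672  0.107 ] [ 0.6709 -0.0635  0.107 ]
bowl [0.6616 0.1157 0.065 ] [0.6678 0.1186 0.065 ]
```

```bash
cat >> h.py <<'E'
from scipy.spatial.transform import Rotation as R
HUB=np.array([.5592,-.1905]); YAW=.0163
SX=np.array([np.cos(YAW),np.sin(YAW)]); SY=np.array([-SX[1],SX[0]])
def to(w):  # world target -> shift in tool axes, roll so tool x = stand y
    s=sensors.observe(); q=s['orientation']; M=R.from_quat([q[1],q[2],q[3],q[0]]).as_matrix()
    t=M.T@(np.array(w)-s['eef_pos']); r=np.arctan2(M[1,0],M[0,0])-(np.pi/2+YAW)
    print('t',s['time_s'],'tcp',s['eef_pos'].round(4),'F',np.round(s['ft_force'],1),'shift',t.round(4),'roll',round(float((r+np.pi)%(2*np.pi)-np.pi),4))
def st(a,b,z,hub=HUB): # stand-frame offset from hub
    p=hub+a*SX+b*SY; return [p[0],p[1],z]
E
python3 - <<'E'
from h import *
to(st(.045,.078,.24))
E
python3 -m crank '{"jaw":[-1,-1,-1,-1,-1],"xyz":[[0,0,-0.02],[0,0,-0.03],[0,0,-0.03],[0,0,-0.03],[0,0,-0.03]],"roll":[0.12,0.24,0.36,0.48,0.6]}' 40
python3 -m crank '{"jaw":[-1,-1,-1,-1,-1],"xyz":[[0,0,0],[0,0,0],[0,0,0],[0,0,0],[0,0,0]],"roll":[0.12,0.24,0.36,0.48,0.6]}'
python3 -c "
from h import *
to(st(.045,.078,.26))"
```

```text
t 0.1 tcp [0.2356 0.632  0.2304] F [0.6 0.3 0.7] shift [-0.604  -0.5686 -0.0085] roll 1.1977
time_s: 0.52
eef_pos: [0.2357, 0.6323, 0.2611]
orientation: [0.0, 0.463, 0.886, -0.0]
ft_force: [-0.6, -0.0, 0.1]
width: 0.0255
grasp_force: 0.0
time_s: 0.93
eef_pos: [0.2356, 0.6322, 0.2607]
orientation: [0.0, 0.704, 0.71, -0.0]
ft_force: [-0.0, 0.3, -0.3]
width: 0.0001
grasp_force: 0.0
t 0.9333 tcp [0.2356 0.6322 0.2607] F [-0.   0.3 -0.3] shift [-0.7469  0.3613  0.0014] roll -0.0082
```

```bash
python3 -m crank '{"jaw":[-1,-1,-1,-1,-1],"xyz":[[-0.036,0.0175,0],[-0.072,0.035,0],[-0.108,0.0525,0],[-0.144,0.07,0],[-0.18,0.087,0]],"roll":[0,0,0,0,0]}' | head -2
python3 -m crank '{"jaw":[-1,-1,-1,-1,-1],"xyz":[[-0.036,0.0175,0],[-0.072,0.035,0],[-0.108,0.0525,0],[-0.144,0.07,0],[-0.18,0.087,0]],"roll":[0,0,0,0,0]}' | head -2
python3 -m crank '{"jaw":[-1,-1,-1,-1,-1],"xyz":[[-0.036,0.0175,0],[-0.072,0.035,0],[-0.108,0.0525,0],[-0.144,0.07,0],[-0.18,0.087,0]],"roll":[0,0,0,0,0]}' | head -2
python3 -m crank '{"jaw":[-1,-1,-1,-1,-1],"xyz":[[-0.036,0.0175,0],[-0.072,0.035,0],[-0.108,0.0525,0],[-0.144,0.07,0],[-0.18,0.087,0]],"roll":[0,0,0,0,0]}' | head -2
python3 -c "
from h import *
to(st(.045,.078,.26))
cap('wrist','w1')"
```

```text
time_s: 1.35
eef_pos: [0.3257, 0.4517, 0.2609]
time_s: 1.77
eef_pos: [0.4151, 0.2729, 0.2612]
time_s: 2.18
eef_pos: [0.5046, 0.0943, 0.2613]
time_s: 2.6
eef_pos: [0.5942, -0.0842, 0.261]
t 2.6 tcp [ 0.5942 -0.0842  0.261 ] F [-1.2  0.3  0.2] shift [-0.0277  0.0083  0.0009] roll -0.0018
```

View pics/w1.png

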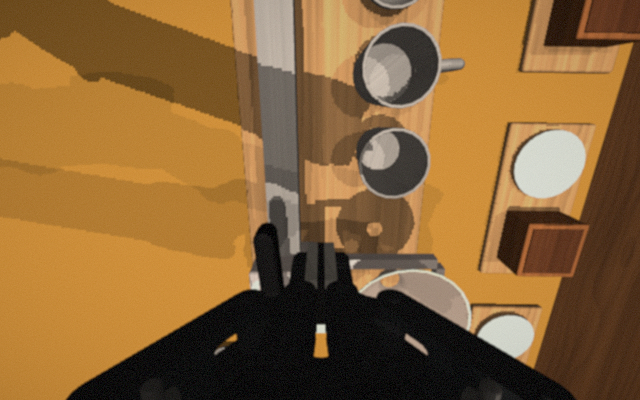

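The wrist view shows the knob arm's tip at (265,230), to the left of the closed fingers, with the jug at (400,65). The position agrees with my estimate. I'll lower the fingers on the arm's +x side.

```bash
python3 -m crank '{"jaw":[-1,-1,-1,-1,-1],"xyz":[[-0.026,0.008,0],[-0.026,0.008,0.03],[-0.026,0.008,0.06],[-0.026,0.008,0.077],[-0.026,0.008,0.077]],"roll":[0,0,0,0,0]}' | head -4
python3 -c "
from h import *
to(st(.025,.075,.185))"
```

```text
time_s: 3.07
eef_pos: [0.5992, -0.1077, 0.1799]
orientation: [-0.003, 0.702, 0.712, -0.003]
ft_force: [-0.5, 0.3, 0.7]
t 3.0667 tcp [ 0.5992 -0.1077  0.1799] F [-0.5  0.3  0.7] shift [-0.0072 -0.0164 -0.0049] roll -0.0023
```

```bash
python3 -m crank '{"jaw":[-1,-1,-1,-1,-1],"xyz":[[-0.007,-0.016,-0.004],[-0.004,-0.03,-0.004],[-0.003,-0.047,-0.004],[-0.006,-0.062,-0.004],[-0.012,-0.078,-0.004]],"roll":[0,0,0,0,0]}' | head -4
python3 -m crank '{"jaw":[-1,-1,-1,-1,-1],"xyz":[[-0.005,-0.008,0],[-0.013,-0.017,0],[-0.023,-0.026,0],[-0.03,-0.029,0],[-0.03,-0.029,0]],"roll":[0,0,0,0,0]}' | head -4
python3 - <<'E'
from h import *
to(st(-.063,.047,.184))
for n in('top','scene'):cap(n,n+'1')
a=cv2.imread('pics/top1.png')[140:280,240:520]
cv2.imwrite('pics/ca1.png',cv2.resize(a,None,fx=2.857,fy=2.857,interpolation=cv2.INTER_CUBIC))
b=cv2.imread('pics/scene1.png')[120:280,155:415]
b=cv2.resize(b,(485,300)); a=cv2.resize(a,(485,300)); cv2.imwrite('pics/j1.png',np.vstack([a,b]))
E
```

```text
time_s: 3.48
eef_pos: [0.5252, -0.1209, 0.1897]
orientation: [0.001, 0.702, 0.713, 0.001]
ft_force: [1.8, 0.6, 0.2]
time_s: 3.9
eef_pos: [0.4948, -0.1541, 0.1886]
orientation: [0.0, 0.703, 0.711, -0.0]
ft_force: [0.9, -1.1, -0.4]
t 3.9 tcp [ 0.4948 -0.1541  0.1886] F [ 0.9 -1.1 -0.4] shift [0.0096 0.0008 0.0046] roll -0.0053
```

View pics/j1.png

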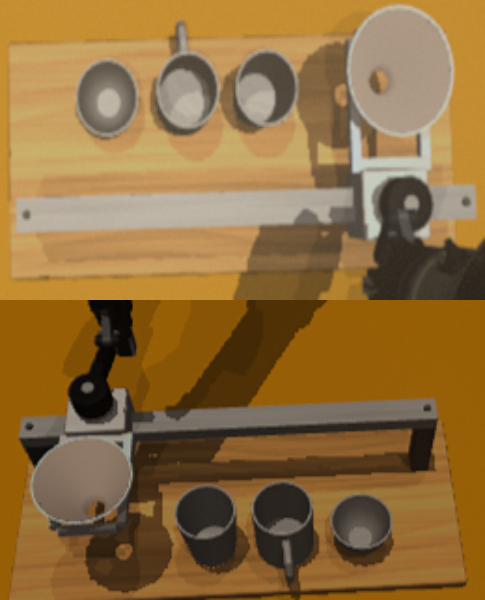

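The knob has turned roughly 80° and its arm now points at the robot, so it is loose. Next I'll lift, go round to the block's -y face and come down.

```bash
python3 -m crank '{"jaw":[-1,-1,-1,-1,-1],"xyz":[[0.015,0,0],[0.015,0,-0.035],[0.015,0,-0.068],[-0.015,0.02,-0.068],[-0.045,0.04,-0.068]],"roll":[0,0,0,0,0]}' | head -4
python3 -c "
from h import *
to(st(.0,-.068,.26))"
```

```text
time_s: 4.42
eef_pos: [0.539, -0.1944, 0.2589]
orientation: [0.001, 0.7, 0.714, 0.003]
ft_force: [0.4, 1.2, 0.5]
t 4.4167 tcp [ 0.539  -0.1944  0.2589] F [0.4 1.2 0.5] shift [-0.0645  0.02   -0.0011] roll 0.0043
```

```bash
python3 -m crank '{"jaw":[-1,-1,-1,-1,-1],"xyz":[[-0.032,0.01,0],[-0.064,0.02,0],[-0.064,0.02,0.035],[-0.064,0.02,0.07],[-0.064,0.02,0.095]],"roll":[0,0,0,0,0]}' | head -4
python3 -m crank '{"jaw":[-1,-1,-1],"xyz":[[0,0,0],[0,0,0],[0,0,0.012]],"roll":[0,0,0]}' | head -4
python3 -c "
from h import *
to(st(.0,-.046,.148))"
```

```text
time_s: 4.83
eef_pos: [0.5567, -0.26, 0.1582]
orientation: [-0.001, 0.702, 0.712, -0.001]
ft_force: [-0.9, 0.8, -0.3]
time_s: 5.08
eef_pos: [0.5597, -0.2613, 0.1523]
orientation: [0.003, 0.702, 0.712, 0.001]
ft_force: [1.1, -1.0, 0.6]
t 5.0833 tcp [ 0.5597 -0.2613  0.1523] F [ 1.1 -1.   0.6] shift [0.0248 0.0006 0.0042] roll -0.0021
```

```bash
python3 -m crank '{"jaw":[-1,-1,-1,-1,-1],"xyz":[[0.012,0,0],[0.025,0,0],[0.04,0,0],[0.055,0,0],[0.07,0,0]],"roll":[0,0,0,0,0]}' | head -4
python3 -m crank '{"jaw":[-1,-1,-1,-1,-1],"xyz":[[0.015,0,0],[0.03,0,0],[0.045,0,0],[0.06,0,0],[0.075,0,0]],"roll":[0,0,0,0,0]}' | head -4
python3 -m crank '{"jaw":[-1,-1,-1,-1,-1],"xyz":[[0.015,0,0],[0.03,0,0],[0.045,0,0],[0.055,0,0],[0.063,0,0]],"roll":[0,0,0,0,0]}' | head -4
python3 -m crank '{"jaw":[-1,-1,-1,-1],"xyz":[[0.005,0,0],[0.01,0,0],[0.012,0,0],[0.012,0,0]],"roll":[0,0,0,0]}' | head -4
python3 - <<'E'
from h import *
to(st(.0,-.046+.212,.148))
for n in('top','scene'):cap(n,n+'2')
a=cv2.imread('pics/top2.png')[140:280,240:440]
b=cv2.imread('pics/scene2.png')[130:270,215:415]
f=lambda i:cv2.resize(i,(800,560),interpolation=cv2.INTER_CUBIC)
cv2.imwrite('pics/a2.png',f(a));cv2.imwrite('pics/b2.png',f(b))
E
```

```text
time_s: 5.5
eef_pos: [0.5565, -0.1901, 0.1503]
orientation: [0.001, 0.702, 0.712, -0.0]
ft_force: [1.5, -5.6, -3.9]
time_s: 5.92
eef_pos: [0.5552, -0.1149, 0.1503]
orientation: [0.001, 0.702, 0.712, -0.0]
ft_force: [-0.1, -4.9, -2.5]
time_s: 6.33
eef_pos: [0.5542, -0.051, 0.1502]
orientation: [0.0, 0.702, 0.712, 0.0]
ft_force: [-2.2, -4.6, 2.4]
time_s: 6.67
eef_pos: [0.5546, -0.0394, 0.1495]
orientation: [0.0, 0.702, 0.712, 0.001]
ft_force: [-0.0, -0.9, 0.6]
t 6.6667 tcp [ 0.5546 -0.0394  0.1495] F [-0.  -0.9  0.6] shift [0.0149 0.0021 0.0015] roll -0.0019
```

View pics/a2.png

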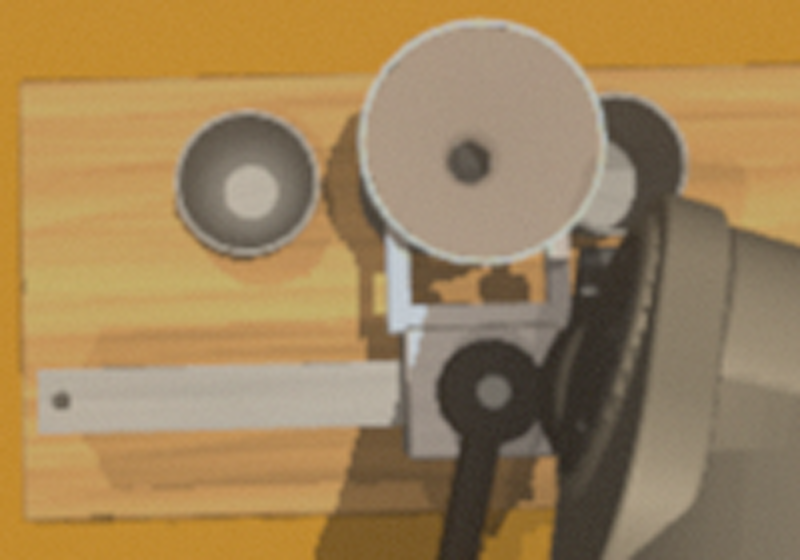

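View pics/b2.png

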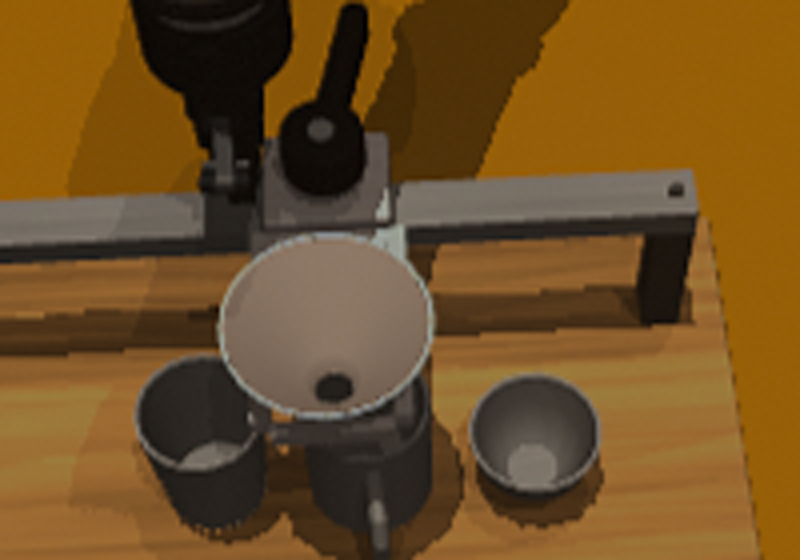

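The carriage is short of the jug: outlet at (469,161) in the top crop, (334,387) in the scene crop. The vessels haven't moved. Now I'll measure how much further it has to go.

Run:
```python
from h import *
t,s=load('top2'),load('scene2')
A=lambda u,v:(240+u/4,140+v/4)
B=lambda u,v:(215+u/4,130+v/4)
J=[ray(t,348.2,182,.107),ray(s,306.7,232,.107)]
for n,a,b,z in [('rim',(482,141),(326,326),.192),('outlet',(469,161),(334,387),.122),('hub',(494,392),(320,128),.206)]:
    for P,j in ((ray(t,*A(*a),z),J[0]),(ray(s,*B(*b),z),J[1])):
        print(n,P.round(4),'remaining',round(float((j-P)[:2]@SY),4),round(float((j-P)[:2]@SX),4))
```

```text
rim [0.6647 0.0067 0.192 ] remaining 0.0163 -0.0007
rim [0.6698 0.0092 0.192 ] remaining 0.0168 0.0014
outlet [0.6651 0.0064 0.122 ] remaining 0.0165 -0.0011
outlet [0.6657 0.0091 0.122 ] remaining 0.0168 0.0055
hub [0.5546 0.0042 0.206 ] remaining 0.017 0.1094
hub [0.5561 0.0069 0.206 ] remaining 0.0172 0.1152
```

```bash
python3 -m crank '{"jaw":[-1,-1,-1,-1,-1],"xyz":[[0.006,0,0],[0.012,0,0],[0.015,0,0],[0.017,0,0],[0.017,0,0]],"roll":[0,0,0,0,0]}' | head -4
python3 -m crank '{"jaw":[-1,-1,-1,-1,-1],"xyz":[[0,0,0],[-0.02,0,0],[-0.03,0,-0.04],[-0.03,-0.03,-0.075],[-0.03,-0.065,-0.105]],"roll":[0,0,0,0,0]}' | head -4
python3 - <<'E'
from h import *
H=np.array([.5545,.0225])
to(st(-.080,-.045,.26,H))
E
```

```text
time_s: 7.18
eef_pos: [0.5541, -0.0226, 0.1493]
orientation: [-0.0, 0.702, 0.712, 0.0]
ft_force: [1.3, -1.5, 0.0]
time_s: 7.6
eef_pos: [0.4968, -0.0541, 0.2498]
orientation: [0.001, 0.702, 0.712, -0.0]
ft_force: [-0.1, 1.5, 1.2]
t 7.6 tcp [ 0.4968 -0.0541  0.2498] F [-0.1  1.5  1.2] shift [ 0.0306 -0.0211 -0.0102] roll -0.003
```

```bash
python3 -m crank '{"jaw":[-1,-1,-1,-1,-1],"xyz":[[0.03,-0.016,0],[0.038,-0.016,0.02],[0.038,-0.016,0.045],[0.038,-0.016,0.062],[0.038,-0.016,0.062]],"roll":[0,0,0,0,0]}' | head -4
python3 - <<'E'
from h import *
H=np.array([.5545,.0225])
for a,b in((-.075,.0055),(-.07,.0276),(-.06,.0486),(-.0435,.066),(-.022,.078)): to(st(a,b,.187,H))
E
```

```text
time_s: 8.02
eef_pos: [0.4769, -0.0149, 0.1838]
orientation: [-0.002, 0.702, 0.713, -0.002]
ft_force: [-0.5, -0.1, 0.1]
t 8.0167 tcp [ 0.4769 -0.0149  0.1838] F [-0.5 -0.1  0.1] shift [ 0.0416  0.0032 -0.0032] roll -0.0008
t 8.0167 tcp [ 0.4769 -0.0149  0.1838] F [-0.5 -0.1  0.1] shift [ 0.0638  0.0082 -0.0032] roll -0.0008
t 8.0167 tcp [ 0.4769 -0.0149  0.1838] F [-0.5 -0.1  0.1] shift [ 0.0848  0.0182 -0.0033] roll -0.0008
t 8.0167 tcp [ 0.4769 -0.0149  0.1838] F [-0.5 -0.1  0.1] shift [ 0.1022  0.0346 -0.0034] roll -0.0008
t 8.0167 tcp [ 0.4769 -0.0149  0.1838] F [-0.5 -0.1  0.1] shift [ 0.1142  0.0561 -0.0035] roll -0.0008
```

```bash
python3 -m crank '{"jaw":[-1,-1,-1,-1,-1],"xyz":[[0.014,0.001,-0.003],[0.028,0.002,-0.003],[0.042,0.003,-0.003],[0.053,0.005,-0.003],[0.064,0.008,-0.003]],"roll":[0,0,0,0,0]}' | head -4
python3 -m crank '{"jaw":[-1,-1,-1,-1,-1],"xyz":[[0.011,0.005,0],[0.021,0.01,0],[0.03,0.018,0],[0.038,0.026,0],[0.044,0.036,0]],"roll":[0,0,0,0,0]}' | head -4
python3 -m crank '{"jaw":[-1,-1,-1,-1,-1],"xyz":[[0.004,0.006,0],[0.006,0.012,0],[0.006,0.016,0],[0.006,0.018,0],[0.006,0.018,0]],"roll":[0,0,0,0,0]}' | head -4
python3 - <<'E'
from h import *
H=np.array([.5545,.0225])
to(st(-.018,.078,.187,H))
E
```

```text
time_s: 8.43
eef_pos: [0.4869, 0.0484, 0.1902]
orientation: [0.0, 0.702, 0.712, 0.0]
ft_force: [0.7, -2.4, -0.4]
time_s: 8.85
eef_pos: [0.5223, 0.0935, 0.1892]
orientation: [-0.0, 0.702, 0.712, -0.0]
ft_force: [-1.7, -1.9, 0.0]
time_s: 9.27
eef_pos: [0.5339, 0.0991, 0.1887]
orientation: [-0.006, 0.702, 0.712, -0.005]
ft_force: [-23.9, 1.6, 19.2]
t 9.2667 tcp [0.5339 0.0991 0.1887] F [-23.9   1.6  19.2] shift [0.0011 0.0013 0.0017] roll -0.0023
```

It is pressing against the stop. I'll back off along -x, lift clear and look.

```bash
python3 -m crank '{"jaw":[-1,-1,-1,-1,-1],"xyz":[[0,-0.015,0],[0,-0.035,0],[0,-0.045,-0.03],[0.02,-0.045,-0.065],[0.05,-0.045,-0.09]],"roll":[0,0,0,0,0]}' | head -4
python3 -m crank '{"jaw":[-1,-1,-1,-1,-1],"xyz":[[0.035,0,0],[0.07,0,0],[0.1,0,0],[0.12,0,0],[0.12,0,0]],"roll":[0,0,0,0,0]}' | head -4
python3 - <<'E'
from h import *
to(st(0,0,.187))
for n in('top','scene'):cap(n,n+'3')
a=cv2.imread('pics/top3.png')[140:280,240:440]
b=cv2.imread('pics/scene3.png')[130:270,215:415]
f=lambda i:cv2.resize(i,(430,300),interpolation=cv2.INTER_CUBIC)
cv2.imwrite('pics/j3.png',np.vstack([f(a),f(b)]))
E
```

```text
time_s: 9.68
eef_pos: [0.495, 0.1454, 0.2821]
orientation: [0.0, 0.705, 0.71, 0.001]
ft_force: [2.0, 1.0, 0.3]
time_s: 10.1
eef_pos: [0.4919, 0.2737, 0.2791]
orientation: [-0.0, 0.7, 0.714, 0.001]
ft_force: [-0.2, 0.6, 0.3]
t 10.1 tcp [0.4919 0.2737 0.2791] F [-0.2  0.6  0.3] shift [-0.4656  0.0577  0.0915] roll 0.0043
```

View pics/j3.png

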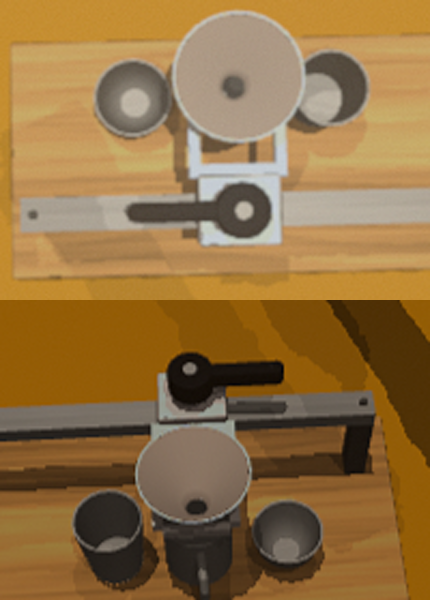

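The knob's arm lies along the rail again and the vessels are in place. One numeric check of the centring before I hand in.

Run:
```python
from h import *
t,s=load('top3'),load('scene3')
J=[ray(t,348.2,182,.107),ray(s,306.7,232,.107)]
for n,a,b,z in [('rim',(351.2,175.5),(304.8,211.7),.192),('out',(348.6,180.6),(306.4,226.8),.122),('hub',(353.5,238),(302.9,162.7),.206),('tip',(299,238.8),(346.5,164),.2)]:
    for P,j in ((ray(t,*a,z),J[0]),(ray(s,*b,z),J[1])): print(n,P.round(4),((j-P)[:2]@SY).round(4),((j-P)[:2]@SX).round(4))
```

```text
rim [0.6643 0.0231 0.192 ] -0.0001 -0.0006
rim [0.6709 0.0258 0.192 ] 0.0002 0.0001
out [0.6645 0.0231 0.122 ] -0.0002 -0.0008
out [0.6665 0.0261 0.122 ] -0.0001 0.0045
hub [0.5547 0.0213 0.206 ] -0.0001 0.109
hub [0.5586 0.0236 0.206 ] 0.0006 0.1124
tip [0.5539 0.1146 0.2   ] -0.0934 0.1083
tip [0.5611 0.1156 0.2   ] -0.0914 0.1084
```

Centred to about 1 mm, and the knob's angle is close to 0.

```bash
python3 -c "
from station import order
print(order.hand_in())"
```

```text
the job is handed in; nothing more can be done
None
```

The job is handed in: I loosened the clamp, slid the dripper to within a few mm of the jug's centre (limit 12 mm) as measured in the last pictures, and tightened the knob to its stop; the vessels stood in place.

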